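# Square a louvre panel into the fence corner and latch it

### The arm

A 6-joint arm with a two-finger parallel gripper is mounted at the origin on the work surface. World frame = base frame: x ahead of the robot, y to its left, z up, the work surface at z = 0. Lengths are in mm, angles in rad, forces in N, time in s.
With the tool pointing down it reaches from about 350 to 975 mm from the base axis. Payload 7.1 kg.
Tool frame: the origin (TCP) lies at the very end of the fingers, on their centre line; the grasp point (between the pads) lies tcp_to_grasp behind it (tcp_to_grasp is the distance from the TCP to the grasp point, in mm); z points along the fingers, x is the direction in which the jaws open and shut, and the axes are right-handed (so a half turn about z gives the same grasp; the last joint's range is limited). The gripper opens to 88 mm and grips with 3 to 60 N. Pads are 20 mm wide; open, the fingers measure 115 mm over their backs; the gripper's body (75 mm by 178 mm) begins 61 mm behind the grasp point.
Start: joints at [1.273, 0.423, 1.63, -0, 1.089, -0.019], TCP at [171.97, 600.859, 222.675] pointing down, gripper open.
Joint ranges: [-3, 3], [-0.9, 2.11], [0.09, 2.58], [-1.31, 4.45], [0.11, 2.69], [-2.54, 2.54]. Speed limits (rad/s): [2.39, 2.39, 3.01, 3.14, 3.14, 3.14].

### API

Orientations are given as a rotation vector (axis times angle).
In Python, from workcell import get_obs, get_image, close_job, recognise, mark_of, tcp_to_grasp gives the robot as it stands. The module is installed in compiled form; this text tells all that it offers.
- The arm moves only by the tool move_arm, never from a script. Its argument "motion" is a list of rows, each a list of 7 numbers: the shift along the world's x, y, z in mm, then the turn, a rotation vector about the world's x, y, z in rad, then the finger opening in mm, from 0 to 87.8. A call has 1 to 5 rows; each row is the pose to reach, as a shift and turn from the pose commanded when the call began; what a row does not reach only later rows make up. A row lasts 1/12 s, in which the tool goes at most 41.7 mm and 7.16 degrees, less where a joint would pass 70% of its speed; a pose out of reach is approached as far as the arm can. A call with a gripper value outside its range is refused whole. The fingers move at their own pace and stop on an object; the grip force is fixed at half the most. Time passes only in rows, so rows that repeat a pose let the fingers close. It gives the time, the measured TCP pose, the force and the opening at its end, in the units of the state.
- get_obs(): the state, without advancing time (a new reading comes with each control period).
- get_image(name): name is "side" or "top"; returns a dict with "color" (420x560x3 uint8, red, green, blue), "mtx" (3x3 intrinsics, pixels), "k1" (the pictures are not rectified: a ray, as slopes to the right and down, at radius r is drawn at 1 + k1 r^2 times it, then the intrinsics apply), "camera_from_world" (4x4, takes a point from world to camera coordinates). Camera axes: x right, y up, looking along -z (the intrinsics and any distortion apply to the point x, -y, -z); pixel columns grow to the right and rows downward; lengths in mm; the calibration is good to about 2 mm. A picture is of the moment at which its call begins. There is no depth.
- close_job(): hands the job in, once; it reports no verdict.
Trained networks look in a picture, given as the dict that the camera call returned (one of the last four; its "shot" number tells which), for a name from the list of things; names that differ only in an ending like _2 or _b are one class to them, and where a whole thing is asked for, a point or a joint stands for the part that bears it (a point fixed in the world has none). Each returns a list of dicts, best first, with "p" (0 to 1); they miss things now and then, are a little off and sometimes report something else, mostly with a low value. They report only what shows in the picture. A call takes as long as a camera call. They do not tell look-alikes from the thing itself.
- recognise(picture, label): "bbox" ([centre column, centre row, width, height] in pixels, round what is visible of it).
- mark_of(picture, label): "location" ([row, column] in pixels: a listed point, or the origin of a listed thing).
The state is a dict: "t": time; "qpos": joint angles; "qvel": joint speeds; "joint_torque": joint torques, N m; "ee_pos": TCP position; "orientation": TCP orientation; "ft_force": force on the tool from outside, world axes, zero at the start; "moment": the same for the moment, N m; "width": finger opening in mm.
Only numpy, scipy, OpenCV 4.12 (cv2) and the standard library are available. Lean on these libraries where they do the work, as an engineer would, in place of code of your own. Each camera call takes 0.05 s, during which the arm holds its last target. There are 200 camera calls.

### The job

First pick the red clothes peg off the squaring board and put it in the white peg basket. Then push the small wooden louvre panel, long side to the far fence, square and flush against both aluminium fences in the corner of the board, and after that swing the steel catch with the blue knob over the panel until it meets its stop. Leave the tin, the detergent bottle and the amber jar standing where they are.

Things in the scene. Friction and masses are not known exactly. Their poses are not given: they have to be found in the camera images.
- jig: squaring board, fixed: plywood 12 mm thick, origin at worktop level, x away from the robot, y left, z up. Plywood spans x -120..180, y -170..200 mm. Two aluminium fences, 20 mm wide, tops 32 mm above the worktop: the far fence's inner face is the plane x = +150, the left fence's inner face the plane y = +170.
- panel: loose brown wooden louvre panel, frame with five slats, 110 (its x) x 150 (its y) x 20 mm high, 0.15 to 0.3 kg, flat on the plywood. Origin: centre of its underside. Flush in the corner its axes are parallel to the board's and its origin is at (95, 95, 12) in the board's frame. Starts 30 mm or more short of both fences, turned up to 0.3 rad. Slides easily (1 to 2 N).
- peg: loose red clothes peg with a steel band, lying on the plywood between the panel and the left fence, where the panel must go: 72 (its x) x 10 (its y) x 13 mm high, 15 g. Origin at the centre of its underside.
- basket: loose white open-topped peg basket on the worktop to the right of the board, 150 (its x) x 120 (its y) x 55 mm high, walls and floor 4 mm, 0.3 kg. Origin at the centre of its underside. A blue peg already lies in it, near its +y wall and along x.
- catch (a joint): angle of a flat steel catch turning about a vertical pivot on the left fence, at (90, 180) mm in the board's frame. 0: along the fence, pointing to board -x; grows as the knob end swings to board -y over the panel; 1.57: closed stop, pointing to board -y; -0.7: outer stop. Starts at -0.55 to 0.1; light friction (about 1 N at the knob), stays put.
- catch_knob (a point): centre of the top of the blue knob at the catch's free end, 75 mm from the pivot axis. Knob: upright cylinder 18 mm in diameter, from 34 to 68 mm above the worktop (this point is at 68 mm). The catch arm is 16 mm wide, 34 to 42 mm above the worktop, 2 mm clear of the panel's top.
- tin: loose small brass tin of pins, 42 mm in diameter, 32 mm high, standing on the near left part of the plywood; leave it. Origin at the centre of its underside.
- detergent: loose white detergent bottle with a red cap, 84 mm in diameter, 220 mm high, left of the board; leave it. Origin at the centre of its underside.
- jar: loose amber jar, 80 mm in diameter, 110 mm high, left of the board; leave it. Origin at the centre of its underside.
There are look-alikes about, which are no part of the job. Leave any green or yellow look-alike of the basket alone.

How it is judged (in metres and radians):
On the way, in this order (a step that is already met when the one before it is completed fails the run):
1. the red peg is in the basket (x of peg in the frame of basket between -0.07 and 0.07 m and y of peg in the frame of basket between -0.055 and 0.055 m and z of peg in the frame of basket between -0.002 and 0.045 m), for 0.2 s.
2. the panel is square and flush against both fences while the catch is still open (under 0.9 rad) (x of panel in the frame of jig between 0.092 and 0.099 m and y of panel in the frame of jig between 0.092 and 0.099 m and z of panel in the frame of jig between 0.008 and 0.016 m and angle between the x axis of panel and the x axis of jig, either way round below 0.025 rad and value of joint catch below 0.9 rad), for 0.2 s.
3. the catch is swung over the panel to its stop (value of joint catch above 1.42 rad), for 0.2 s.
At the end, for the whole second after the job is handed in: The red peg lies in the upright basket; the panel lies flat on the plywood, within 3 mm of flush with each fence (its centre at 95, 95 mm in the board's frame) and within 0.025 rad of square; the catch is closed over it (over 1.42 rad); all at rest (all of step 1 and x of panel in the frame of jig between 0.092 and 0.099 m and y of panel in the frame of jig between 0.092 and 0.099 m and z of panel in the frame of jig between 0.008 and 0.016 m and angle between the x axis of panel and the x axis of jig, either way round below 0.025 rad and value of joint catch above 1.42 rad and angle between basket's own z axis and vertical below 0.15 rad and linear speed of each of panel, peg below 0.02 m/s); the robot touches nothing.
It fails at once if the tin is moved by more than 30 mm or tipped (distance of tin from where it was at the start of the episode above 0.03 m or angle between tin's own z axis and vertical above 0.4 rad).
It fails at once if the detergent is moved by more than 30 mm or tipped (distance of detergent from where it was at the start of the episode above 0.03 m or angle between detergent's own z axis and vertical above 0.4 rad).
It fails at once if the jar is moved by more than 30 mm or tipped (distance of jar from where it was at the start of the episode above 0.03 m or angle between jar's own z axis and vertical above 0.4 rad).
It also fails if it takes over 72 s, if anything falls off the work surface, if the arm or the gripper's body presses on something with over 40 N, if the wrist force passes 120 N, or if a joint passes its speed limit or range.

## Working session

There is one attempt and no reset: what is moved stays moved. The work goes in short steps, Python scripts to look and compute and a tool call to move; the robot and the scene stay as the last step left them, time stands still between calls to the robot, and variables do not carry over. Pictures are saved under pics/ and viewed, about 8 in all and at most 12, crops included, and the job is handed in when it is done.

Besides the shell and the picture viewer there is one more tool, called after "Emit:" by a JSON object that holds its "name" and its "arguments", one argument or row to a line. move_arm: Moves the arm, as the interface text tells. Its arguments: {"type":"object","properties":{"motion":{"type":"array"}},"required":["motion"]}

```bash
mkdir -p pics; cat > h.py <<'E'
import numpy as np, cv2
from workcell import *
def ray(im,u,v):
    K=im["mtx"]; d=np.array([(u-K[0,2])/K[0,0],(v-K[1,2])/K[1,1]]); s=d.copy()
    for _ in range(30): s=d/(1+im["k1"]*(s@s))
    T=np.array(im["camera_from_world"]); R=T[:3,:3]
    return -R.T@T[:3,3], R.T@np.array([s[0],-s[1],-1])
def at(im,u,v,z):
    o,d=ray(im,u,v); return o+d*(z-o[2])/d[2]
def proj(im,p):
    T=np.array(im["camera_from_world"]); c=T[:3,:3]@np.array(p,float)+T[:3,3]
    s=np.array([c[0]/-c[2],-c[1]/-c[2]]); s=s*(1+im["k1"]*(s@s)); K=im["mtx"]
    return np.array([K[0,0]*s[0]+K[0,2],K[1,1]*s[1]+K[1,2]])
def save(im,n,crop=None,f=1):
    c=cv2.cvtColor(im["color"],cv2.COLOR_RGB2BGR)
    if crop: c=c[crop[1]:crop[3],crop[0]:crop[2]]
    cv2.imwrite("pics/"+n,cv2.resize(c,None,fx=f,fy=f,interpolation=cv2.INTER_CUBIC))
E
python3 - <<'E'
from h import *
print(tcp_to_grasp if not callable(tcp_to_grasp) else tcp_to_grasp()); o=get_obs(); print({k:np.round(v,3) for k,v in o.items()})
ims={n:get_image(n) for n in("side","top")}
c=[]
for n,im in ims.items():
    c.append(im["color"]); print(n,np.round(im["mtx"],1).tolist(),im["k1"],ray(im,280,210)[0].round())
    for l,z in [("jig",0),("panel",12),("peg",12),("basket",0),("catch",38),("catch_knob",68),("tin",12),("detergent",0),("jar",0)]:
        for m in mark_of(im,l)[:3]:
            r,q=m["location"]; print(n,l,round(m["p"],2),[round(q),round(r)],at(im,q,r,z).round(1)[:2])
for n in ims: save(ims[n],n+"0.png",None,1.4)
E
```

```text
18.700000000000003
{'t': np.float64(0.0), 'qpos': array([ 1.273,  0.424,  1.631, -0.   ,  1.089, -0.019]), 'qvel': array([-0.002,  0.001, -0.   , -0.   , -0.001,  0.002]), 'joint_torque': array([-3.0000e-03, -5.4461e+01, -2.7367e+01,  6.4000e-02,  2.3000e-02,
       -0.0000e+00]), 'ee_pos': array([171.813, 600.351, 221.924]), 'orientation': array([ 2.508e+00,  1.891e+00, -2.000e-03]), 'ft_force': array([-0.295, -0.306,  0.834]), 'moment': array([0.082, 0.025, 0.021]), 'width': np.float64(87.892)}
side [[439.6, 0.0, 283.4], [0.0, 439.6, 208.4], [0.0, 0.0, 1.0]] 0.03945052443003656 [ 523. -675.  972.]
side jig 0.7 [274, 250] [534.4  15.2]
side jig 0.41 [234, 220] [424.9 126.9]
side jig 0.22 [267, 183] [526.1 266.2]
side panel 0.82 [285, 255] [561.3 -12.6]
side peg 0.72 [282, 216] [562.3 123.2]
side basket 0.87 [396, 358] [ 791.  -299.2]
side basket 0.84 [179, 415] [ 317.7 -385.5]
side basket 0.68 [296, 368] [ 567.5 -307.2]Traceback (most recent call last):
  File "<stdin>", line 8, in <module>
ValueError: it knows: basket, catch_knob, detergent, jar, jig, panel, peg, tin
```

```bash

python3 - <<'E'
from h import *
ims={n:get_image(n) for n in("side","top")}
for n,im in ims.items():
    print(n,np.round(im["mtx"],1).tolist(),im["k1"],ray(im,280,210)[0].round())
    for l,z in [("jig",0),("panel",12),("peg",12),("basket",0),("catch_knob",68),("tin",12),("detergent",0),("jar",0)]:
        for m in mark_of(im,l)[:3]:
            r,q=m["location"]; print(n,l,round(m["p"],2),[round(q),round(r)],at(im,q,r,z).round(1)[:2])
for n in ims: save(ims[n],n+"0.png",None,1.4)
E
```

```text
side [[439.6, 0.0, 283.4], [0.0, 439.6, 208.4], [0.0, 0.0, 1.0]] 0.03945052443003656 [ 523. -675.  972.]
side jig 0.73 [234, 132] [423.8 518. ]
side jig 0.57 [272, 253] [527.8   5.8]
side panel 0.74 [284, 257] [559.9 -17.6]
side peg 0.41 [276, 216] [544.3 122.2]
side basket 0.87 [395, 359] [ 789.1 -301.8]
side basket 0.87 [178, 413] [ 315.8 -382.9]
side basket 0.56 [297, 368] [ 568.7 -306. ]
side tin 0.48 [233, 220] [423.6 114.6]
side detergent 0.6 [232, 133] [415.7 512.2]
side jar 0.92 [281, 134] [582.3 492.9]
top [[529.4, 0.0, 272.3], [0.0, 529.4, 206.3], [0.0, 0.0, 1.0]] -0.027150687525928478 [ 374.   85. 1769.]
top jig 0.88 [296, 211] [533.5   3.9]
top jig 0.48 [386, 198] [ 570.4 -297.8]
top panel 0.58 [302, 202] [560.9 -14.9]
top peg 0.5 [262, 202] [565.1 116.9]
top basket 0.73 [386, 131] [ 800.6 -307.9]
top basket 0.63 [416, 272] [ 321.1 -387.7]
top basket 0.55 [387, 196] [ 577.8 -301.5]
top catch_knob 0.69 [237, 216] [511.9 197.9]
top tin 0.65 [262, 244] [425.2 119.9]
top detergent 0.95 [141, 248] [419.3 525.5]
top jar 0.97 [152, 200] [579.3 488.8]
top jar 0.16 [260, 240] [438.6 126.3]
```

View pics/side0.png

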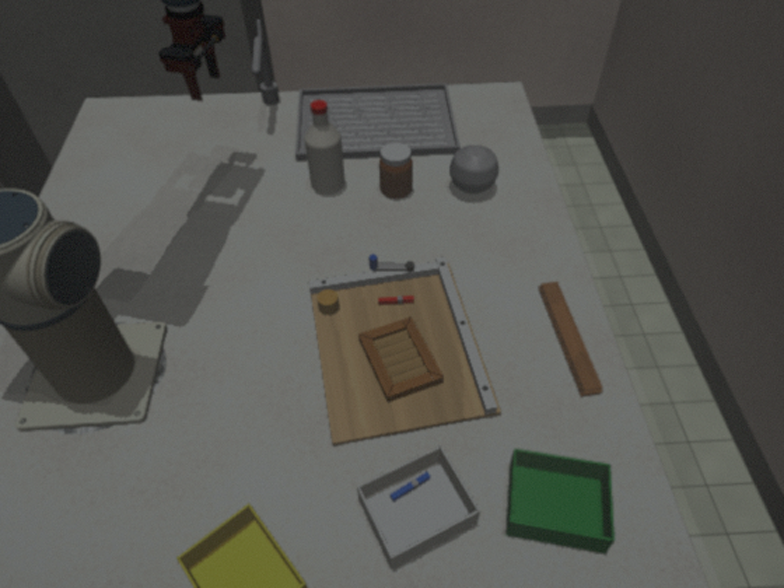

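View pics/top0.png

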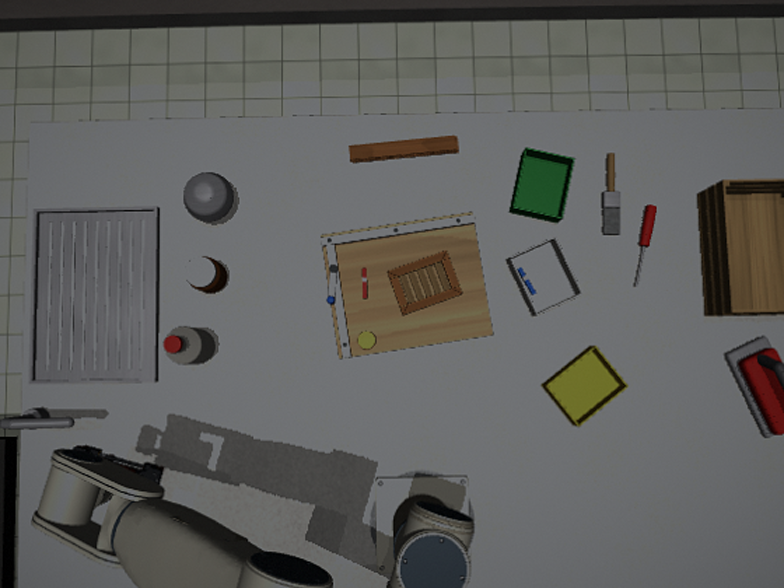

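The side view (784 px wide) shows the panel at about (400,357), the peg at (396,300), the knob at (373,259) and the white basket at (417,503). The top view agrees with it. I'll zoom in on the board.

```bash

python3 - <<'E'
from h import *
im=get_image("side"); save(im,"s1.png",(215,175,365,320),4)
im=get_image("top"); save(im,"t1.png",(222,145,362,262),5)
E
```

```text
(no output)
```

View pics/s1.png

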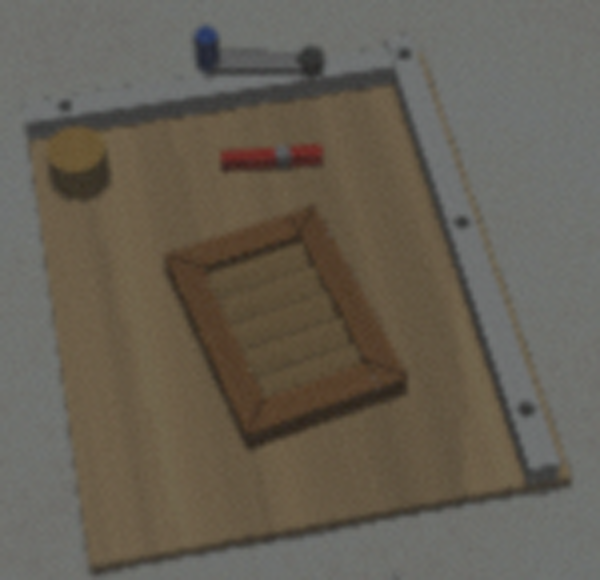

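View pics/t1.png

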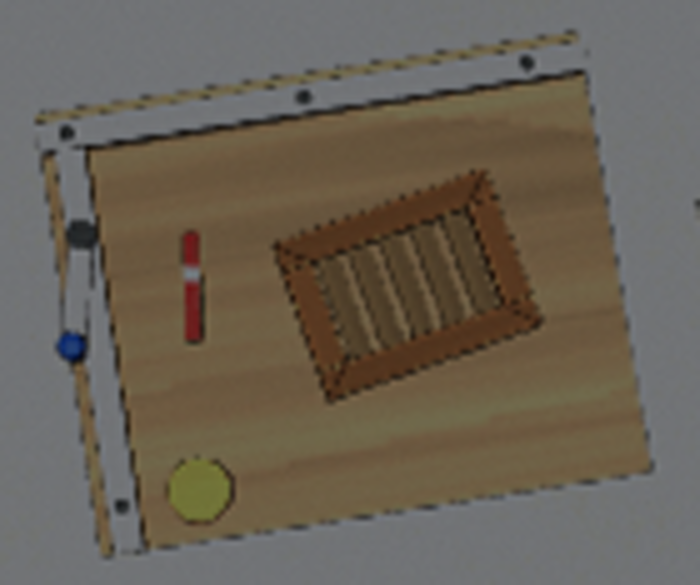

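Side crop (x4): fence inner corner (393,70), panel corners (168,258), (314,207), (405,380), (250,435), peg (222–322,155). Top crop (x5): corner (88,150), panel corners (277,243), (487,170), (541,322), (332,400). I'll fit the poses to these.

```bash
cat > fit.py <<'E'
from h import *
from scipy.optimize import least_squares
def fit(ims,pts,x0):
    # pts: (view,u,v,lx,ly,z)
    def w(p,l): c,s=np.cos(p[2]),np.sin(p[2]); return [p[0]+c*l[0]-s*l[1],p[1]+s*l[0]+c*l[1],l[2]]
    f=lambda p:np.concatenate([proj(ims[n],w(p,l))-[u,v] for n,u,v,*l in pts])
    r=least_squares(f,x0,loss="soft_l1",x_scale=[10,10,.1]); return r.x,r.fun.reshape(-1,2).round(1).tolist()
E
python3 - <<'E'
from fit import *
ims={n:get_image(n) for n in("side","top")}
S=lambda X,Y,*l:("side",214.6+X/4,174.6+Y/4,*l); T=lambda X,Y,*l:("top",221.6+X/5,144.6+Y/5,*l)
J=[S(28,124,-120,170,32),S(393,70,150,170,32),S(92,566,-120,-170,12),S(568,480,180,-170,12),S(527,470,150,-170,32),
T(88,150,150,170,32),T(143,548,-120,170,32),T(650,470,-120,-170,12),T(585,71,150,-170,32),T(36,118,180,200,12),T(577,33,180,-170,12),T(107,555,-120,200,12)]
j,r=fit(ims,J,[533,10,.1]); print("jig",j.round(3),r)
P=[S(168,258,-55,75,32),S(314,207,55,75,32),S(405,380,55,-75,32),S(250,435,-55,-75,32),T(277,243,55,75,32),T(487,170,55,-75,32),T(541,322,-55,-75,32),T(332,400,-55,75,32)]
p,r=fit(ims,P,[560,-15,.3]); print("panel",p.round(3),r)
c,s=np.cos(j[2]),np.sin(j[2]); R=np.array([[c,s],[-s,c]])
print("panel in jig",R@(p[:2]-j[:2]),p[2]-j[2]); print("goal",R.T@[95,95]+j[:2])
hs={}
for n,im in ims.items():
    hsv=cv2.cvtColor(im["color"],cv2.COLOR_RGB2HSV)
    m=((hsv[...,0]<6)|(hsv[...,0]>174))&(hsv[...,1]>150)&(hsv[...,2]>60)
    x,y=(222,145) if n=="top" else (215,175)
    q=np.zeros_like(m); q[y:y+80,x:x+90]=m[y:y+80,x:x+90]
    v,u=np.nonzero(q); rr=cv2.minAreaRect(np.c_[u,v].astype(np.float32)); b=cv2.boxPoints(rr)
    a=at(im,*rr[0],22 if n=="top" else 19); bw=np.array([at(im,*k,20)[:2] for k in b])
    print(n,"peg",len(u),a.round(1),bw.round(0).tolist(), "in jig",R@(a[:2]-j[:2]))
    m=(hsv[...,0]>100)&(hsv[...,0]<130)&(hsv[...,1]>120)&(hsv[...,2]>50)
    q=np.zeros_like(m); q[y:y+80,x:x+60]=m[y:y+80,x:x+60]; v,u=np.nonzero(q)
    a=at(im,u.mean(),v.mean(),60 if n=="top" else 53); print(n,"knob",len(u),a.round(1),"jig",R@(a[:2]-j[:2]))
print("knob pivot world",R.T@[90,180]+j[:2])
for n,im in ims.items():
    hsv=cv2.cvtColor(im["color"],cv2.COLOR_RGB2HSV)
    m=(hsv[...,0]>100)&(hsv[...,0]<130)&(hsv[...,1]>120)&(hsv[...,2]>50)
    q=np.zeros_like(m); b=proj(im,[573,-303,0]).astype(int); q[b[1]-45:b[1]+45,b[0]-45:b[0]+45]=m[b[1]-45:b[1]+45,b[0]-45:b[0]+45]
    v,u=np.nonzero(q); rr=cv2.minAreaRect(np.c_[u,v].astype(np.float32)); print(n,"bluepeg",at(im,*rr[0],12).round(1),[at(im,*k,12)[:2].round(0).tolist() for k in cv2.boxPoints(rr)])
E
```

```text
jig [5.31004e+02 4.78700e+00 1.34000e-01] [[-1.3, -0.5], [-0.1, -1.2], [-1.5, 0.2], [0.8, -0.8], [0.1, -0.3], [-0.4, -0.8], [0.6, 0.3], [0.9, 0.3], [1.2, -0.4], [0.3, -0.9], [0.6, -0.4], [-0.9, 0.3]]
panel [ 5.61873e+02 -2.06850e+01  3.25000e-01] [[-1.3, -0.9], [0.1, -0.6], [0.8, -0.6], [-1.1, 0.2], [-0.0, -0.1], [0.5, -0.7], [1.2, 0.0], [0.3, -0.3]]
panel in jig [ 27.1981709  -29.36011066] 0.19099913813476357
goal [612.49225761 111.60327196]
side peg 39 [564.3 125.4  19. ] [[532.0, 128.0], [597.0, 131.0], [597.0, 121.0], [532.0, 118.0]] in jig [ 49.06510331 115.13443653]
side knob 10 [522.3 211.1  53. ] jig [ 18.89103698 205.63060649]
top peg 51 [562.5 124.7  22. ] [[596.0, 128.0], [596.0, 121.0], [529.0, 122.0], [529.0, 129.0]] in jig [ 47.19279546 114.63431334]
top knob 20 [521.6 203.   60. ] jig [ 17.1195239  197.73517175]
knob pivot world [596.20612051 195.17815896]
side bluepeg [ 562.3 -263.8   12. ] [[531.0, -276.0], [591.0, -244.0], [594.0, -251.0], [535.0, -283.0]]
top bluepeg [ 562.3 -261.7   12. ] [[590.0, -241.0], [595.0, -250.0], [535.0, -282.0], [530.0, -274.0]]
```

Emit:
{"name": "move_arm", "arguments": {
  "motion": [
    [391, -476, 0, 0, 0, 0.29, 40],
    [391, -476, 0, 0, 0, 0.29, 40],
    [391, -476, 0, 0, 0, 0.29, 40],
    [391, -476, 0, 0, 0, 0.29, 40],
    [391, -476, 0, 0, 0, 0.29, 40]
  ]
}}

```text
t: 1.82
ee_pos: [304.5, 439.0, 222.8]
orientation: [2.208, 2.235, 0.0]
ft_force: [0.5, 0.6, -0.2]
width: 57.8
```

Emit:
{"name": "move_arm", "arguments": {
  "motion": [
    [258, -314, 0, 0, 0, 0, 40],
    [258, -314, 0, 0, 0, 0, 40],
    [258, -314, 0, 0, 0, 0, 40],
    [258, -314, 0, 0, 0, 0, 40],
    [258, -314, 0, 0, 0, 0, 40]
  ]
}}

```text
t: 2.23
ee_pos: [437.0, 277.8, 223.0]
orientation: [2.209, 2.234, 0.001]
ft_force: [1.2, -0.2, -0.9]
width: 40.0
```

Emit:
{"name": "move_arm", "arguments": {
  "motion": [
    [126, -153, -50, 0, 0, 0, 40],
    [126, -153, -50, 0, 0, 0, 40],
    [126, -153, -100, 0, 0, 0, 40],
    [126, -153, -150, 0, 0, 0, 40],
    [126, -153, -150, 0, 0, 0, 40]
  ]
}}

```text
t: 2.65
ee_pos: [543.8, 149.5, 113.0]
orientation: [2.209, 2.231, 0.004]
ft_force: [1.0, 0.1, -0.3]
width: 39.8
```

Emit:
{"name": "move_arm", "arguments": {
  "motion": [
    [19, -24, -43, 0, 0, 0, 40],
    [19, -24, -43, 0, 0, 0, 40],
    [19, -24, -43, 0, 0, 0, 40],
    [19, -24, -43, 0, 0, 0, 40]
  ]
}}

```text
t: 2.98
ee_pos: [560.6, 127.2, 70.4]
orientation: [-2.209, -2.232, 0.001]
ft_force: [0.3, 0.1, 1.3]
width: 40.1
```

```bash

python3 - <<'E'
from h import *
print(get_obs()["ee_pos"],get_obs()["orientation"]);im=get_image("side"); save(im,"s2.png",(225,150,345,240),5)
E
```

```text
[560.64120566 127.15337496  70.40880351] [-2.20947595e+00 -2.23237716e+00  1.00992703e-03]
```

View pics/s2.png

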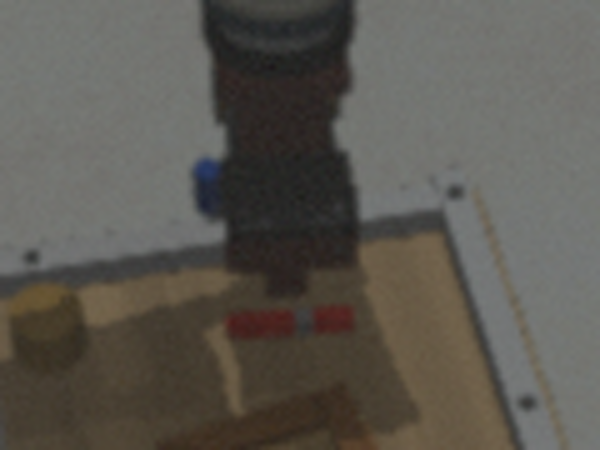

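The fingers (tip at 285,290) are centred over the peg (290,322). Descending and gripping.

Emit:
{"name": "move_arm", "arguments": {
  "motion": [
    [2, -2, -35, 0, 0, 0, 40],
    [2, -2, -55, 0, 0, 0, 40],
    [2, -2, -56, 0, 0, 0, 40],
    [2, -2, -56, 0, 0, 0, 2],
    [2, -2, -56, 0, 0, 0, 2]
  ]
}}

```text
t: 3.45
ee_pos: [563.8, 126.1, 16.3]
orientation: [2.207, 2.234, 0.004]
ft_force: [0.3, -0.0, 0.1]
width: 29.8
```

Emit:
{"name": "move_arm", "arguments": {
  "motion": [
    [0, 0, 0, 0, 0, 0, 2],
    [0, 0, 0, 0, 0, 0, 2],
    [0, 0, 0, 0, 0, 0, 2],
    [0, 0, 0, 0, 0, 0, 2]
  ]
}}

```text
t: 3.78
ee_pos: [563.6, 125.2, 15.5]
orientation: [2.209, 2.233, 0.003]
ft_force: [-0.8, 1.9, 7.5]
width: 10.0
```

Emit:
{"name": "move_arm", "arguments": {
  "motion": [
    [0, 0, 40, 0, 0, 0, 2],
    [0, 0, 80, 0, 0, 0, 2],
    [5, -20, 110, 0, 0, 0, 2],
    [8, -60, 110, 0, 0, 0, 2],
    [10, -100, 110, 0, 0, 0, 2]
  ]
}}

```text
t: 4.2
ee_pos: [575.0, 24.8, 127.2]
orientation: [2.203, 2.234, 0.007]
ft_force: [0.2, 0.0, -0.3]
width: 9.7
```

Emit:
{"name": "move_arm", "arguments": {
  "motion": [
    [6, -341, 0, 0, 0, 0, 2],
    [6, -341, 0, 0, 0, 0, 2],
    [6, -341, 0, 0, 0, 0, 2],
    [6, -341, 0, 0, 0, 0, 2],
    [6, -341, 0, 0, 0, 0, 2]
  ]
}}

```text
t: 4.62
ee_pos: [576.2, -185.5, 124.7]
orientation: [2.209, 2.233, 0.0]
ft_force: [0.6, 0.1, 0.6]
width: 9.8
```

Emit:
{"name": "move_arm", "arguments": {
  "motion": [
    [2, -136, 0, 0, 0, 0, 2],
    [2, -136, 0, 0, 0, 0, 2],
    [2, -136, 0, 0, 0, 0, 2],
    [2, -136, 0, 0, 0, 0, 2],
    [2, -136, 0, 0, 0, 0, 2]
  ]
}}

```text
t: 5.03
ee_pos: [578.2, -322.8, 124.4]
orientation: [2.213, 2.228, 0.0]
ft_force: [-0.2, -0.2, 0.5]
width: 9.9
```

```bash

python3 - <<'E'
from h import *
o=get_obs();print(o["ee_pos"],o["qpos"],o["width"]);im=get_image("top"); im2=get_image("side")
a=cv2.resize(im["color"][150:250,330:430],(400,400),interpolation=cv2.INTER_CUBIC); b=cv2.resize(im2["color"][290:415,240:365],(400,400),interpolation=cv2.INTER_CUBIC)
cv2.imwrite("pics/b.png",np.hstack([a,b])[...,::-1])
E
```

```text
[ 578.19647994 -322.79144576  124.42328886] [-5.27007388e-01  5.90217791e-01  1.60444133e+00 -3.60344866e-04
  9.45582017e-01 -2.10462013e+00] 9.878331001116004
```

View pics/b.png

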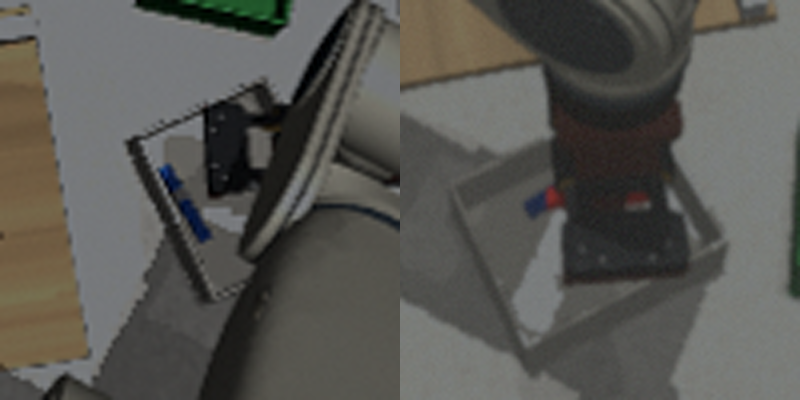

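The peg is held (red at about 560–650,198 in the right half) above the white basket's middle. Lowering it.

Emit:
{"name": "move_arm", "arguments": {
  "motion": [
    [0, 6, -40, 0, 0, 0, 2],
    [0, 6, -80, 0, 0, 0, 2],
    [0, 6, -100, 0, 0, 0, 2],
    [0, 6, -107, 0, 0, 0, 2],
    [0, 6, -107, 0, 0, 0, 2]
  ]
}}

```text
t: 5.55
ee_pos: [577.5, -310.7, 15.4]
orientation: [-2.204, -2.233, 0.002]
ft_force: [-0.2, -0.2, 0.4]
width: 9.7
```

Emit:
{"name": "move_arm", "arguments": {
  "motion": [
    [0, 0, 0, 0, 0, 0, 28],
    [0, 0, 0, 0, 0, 0, 28],
    [0, 0, 0, 0, 0, 0, 28],
    [0, 0, 0, 0, 0, 0, 28],
    [0, 0, 20, 0, 0, 0, 28]
  ]
}}

```text
t: 5.97
ee_pos: [576.8, -312.4, 35.4]
orientation: [-2.206, -2.231, 0.002]
ft_force: [-1.2, 0.0, -0.0]
width: 28.1
```

Emit:
{"name": "move_arm", "arguments": {
  "motion": [
    [0, 0, 41, 0, 0, 0, 28],
    [0, 0, 82, 0, 0, 0, 28],
    [0, 0, 100, 0, 0, 0, 50],
    [0, 41, 100, 0, 0, 0, 60],
    [0, 82, 100, 0, 0, 0, 87]
  ]
}}

```text
t: 6.38
ee_pos: [580.0, -232.9, 140.5]
orientation: [2.209, 2.225, 0.004]
ft_force: [-0.7, -0.6, -0.6]
width: 44.7
```

Emit:
{"name": "move_arm", "arguments": {
  "motion": [
    [-119, 199, -20, 0, 0, 0.127, 87],
    [-119, 199, -20, 0, 0, 0.127, 87],
    [-119, 199, -20, 0, 0, 0.127, 87],
    [-119, 199, -20, 0, 0, 0.127, 87],
    [-119, 199, -20, 0, 0, 0.127, 87]
  ]
}}

```text
t: 6.8
ee_pos: [471.2, -52.0, 120.1]
orientation: [2.062, 2.368, 0.002]
ft_force: [0.7, 0.1, 0.7]
width: 77.6
```

```bash

python3 - <<'E'
from h import *
o=get_obs();print(o["ee_pos"],o["orientation"],o["width"])
for n in("top","side"):
    im=get_image(n); hsv=cv2.cvtColor(im["color"],cv2.COLOR_RGB2HSV)
    for l in("peg","basket"):
        for m in mark_of(im,l)[:3]:
            r,q=m["location"]; print(n,l,round(m["p"],2),at(im,q,r,4 if l=="peg" else 0).round(0)[:2],im["color"][int(r),int(q)])
E
```

```text
[471.1951909  -51.99331641 120.13368779] [2.06248882e+00 2.36753806e+00 1.83896007e-03] 77.64059515188707
top peg 0.46 [ 595. -314.] [111  32  31]
top basket 0.92 [ 576. -298.] [115 118 120]
top basket 0.86 [ 324. -379.] [113 115  42]
top basket 0.59 [ 793. -306.] [30 83 40]
side peg 0.51 [ 572. -314.] [107  50  48]
side basket 0.96 [ 788. -297.] [45 89 53]
side basket 0.76 [ 567. -301.] [113 112 114]
side basket 0.56 [ 317. -384.] [120 122  50]
```

The peg is in the basket. Descending behind the panel.

Emit:
{"name": "move_arm", "arguments": {
  "motion": [
    [-10, 18, -20, 0, 0, 0, 87],
    [-10, 18, -60, 0, 0, 0, 87],
    [-10, 18, -95, 0, 0, 0, 87],
    [-10, 18, -102, 0, 0, 0, 87],
    [-10, 18, -102, 0, 0, 0, 87]
  ]
}}

```text
t: 7.52
ee_pos: [461.1, -36.0, 15.6]
orientation: [-2.062, -2.365, 0.004]
ft_force: [-0.3, -0.0, 0.6]
width: 86.7
```

Emit:
{"name": "move_arm", "arguments": {
  "motion": [
    [15, 2, 2, 0, 0, 0, 87],
    [27, 3.5, 2, 0, 0, 0, 87],
    [39, 5, 2, 0, 0, 0, 87],
    [51, 7, 2, 0, 0, 0, 87],
    [63, 8.5, 2, 0, 0, 0, 87]
  ]
}}

```text
t: 7.93
ee_pos: [526.9, -27.4, 21.6]
orientation: [2.063, 2.367, 0.002]
ft_force: [-1.8, -0.4, 0.7]
width: 86.8
```

Emit:
{"name": "move_arm", "arguments": {
  "motion": [
    [10, 1.3, 0, 0, 0, 0, 87],
    [18, 2.4, 0, 0, 0, 0, 87],
    [24, 3.2, 0, 0, 0, 0, 87],
    [28, 3.8, 0, 0, 0, 0, 87],
    [30, 4, 0, 0, 0, 0, 87]
  ]
}}

```text
t: 8.35
ee_pos: [555.4, -22.8, 19.7]
orientation: [2.063, 2.369, 0.0]
ft_force: [-1.2, -1.0, 1.5]
width: 86.8
```

```bash

python3 - <<'E'
from h import *
o=get_obs();print(o["ee_pos"],o["ft_force"])
a=cv2.resize(get_image("top")["color"][145:265,222:362],(467,400),interpolation=cv2.INTER_CUBIC);b=cv2.resize(get_image("side")["color"][175:320,215:365],(333,400),interpolation=cv2.INTER_CUBIC)
cv2.imwrite("pics/p1.png",np.hstack([a,b])[...,::-1])
E
```

```text
[555.39962238 -22.79691193  19.67164465] [-1.22258102 -1.01749489  1.47692601]
```

View pics/p1.png

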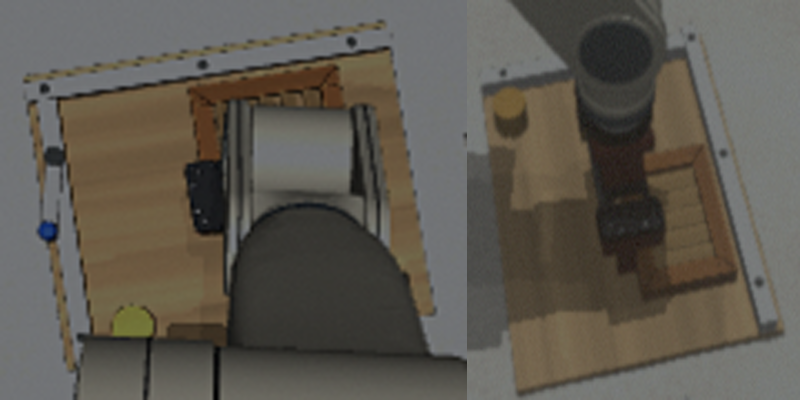

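The panel is squared and about 10 mm short of the far fence. I'll push it slowly until there is contact force.

Emit:
{"name": "move_arm", "arguments": {
  "motion": [
    [2, 0.3, -1, 0, 0, 0, 87],
    [4, 0.5, -1, 0, 0, 0, 87],
    [6, 0.8, -1, 0, 0, 0, 87],
    [8, 1.1, -1, 0, 0, 0, 87]
  ]
}}

```text
t: 8.78
ee_pos: [563.0, -21.5, 18.1]
orientation: [-2.063, -2.369, 0.0]
ft_force: [-0.7, 0.1, -0.3]
width: 87.0
```

Emit:
{"name": "move_arm", "arguments": {
  "motion": [
    [1, 0.1, 0, 0, 0, 0, 87],
    [2, 0.3, 0, 0, 0, 0, 87],
    [2, 0.3, 0, 0, 0, 0, 87]
  ]
}}

```text
t: 9.03
ee_pos: [564.5, -21.3, 18.2]
orientation: [-2.062, -2.369, 0.001]
ft_force: [-3.6, -0.5, 1.0]
width: 87.4
```

Emit:
{"name": "move_arm", "arguments": {
  "motion": [
    [1, 0.1, 0, 0, 0, 0, 87],
    [2, 0.3, 0, 0, 0, 0, 87],
    [2, 0.3, 0, 0, 0, 0, 87]
  ]
}}

```text
t: 9.28
ee_pos: [564.6, -21.2, 18.1]
orientation: [-2.061, -2.366, 0.005]
ft_force: [-7.9, -1.7, 6.1]
width: 86.7
```

Emit:
{"name": "move_arm", "arguments": {
  "motion": [
    [1, 0.1, 0, 0, 0, 0, 87],
    [2, 0.3, 0, 0, 0, 0, 87],
    [2, 0.3, 0, 0, 0, 0, 87]
  ]
}}

```text
t: 9.53
ee_pos: [564.7, -20.9, 17.9]
orientation: [-2.059, -2.364, 0.009]
ft_force: [-13.0, -3.3, 9.9]
width: 87.2
```

Flush with the far fence: the TCP sits at jig x = 29.9, and I expected 30. Now going round to the right side.

Emit:
{"name": "move_arm", "arguments": {
  "motion": [
    [-30, -4, 1, 0, 0, 0, 87],
    [-30, -4, 40, 0, 0, 0, 87],
    [-30, -4, 80, 0, 0, -0.12, 60],
    [-10, -20, 80, 0, 0, -0.24, 60],
    [10, -40, 80, 0, 0, -0.36, 60]
  ]
}}

```text
t: 9.95
ee_pos: [581.6, -60.3, 101.9]
orientation: [2.454, 1.954, 0.008]
ft_force: [-0.1, -0.2, 0.1]
width: 70.6
```

Emit:
{"name": "move_arm", "arguments": {
  "motion": [
    [66, -60, 0, 0, 0, -1.21, 60],
    [66, -60, 0, 0, 0, -1.21, 60],
    [66, -60, 0, 0, 0, -1.21, 60],
    [66, -60, 0, 0, 0, -1.21, 60],
    [66, -60, 0, 0, 0, -1.21, 60]
  ]
}}

```text
t: 10.37
ee_pos: [646.3, -121.7, 98.3]
orientation: [2.941, 1.101, 0.003]
ft_force: [-0.9, -0.5, 0.0]
width: 60.1
```

Emit:
{"name": "move_arm", "arguments": {
  "motion": [
    [0, 0, 0, 0, 0, -0.585, 60],
    [0, 0, 0, 0, 0, -0.585, 60],
    [0, 0, 0, 0, 0, -0.585, 60],
    [0, 0, 0, 0, 0, -0.585, 60],
    [0, 0, 0, 0, 0, -0.585, 60]
  ]
}}

```text
t: 10.78
ee_pos: [645.8, -120.8, 98.6]
orientation: [3.134, 0.208, 0.003]
ft_force: [0.9, -0.4, -0.2]
width: 60.2
```

```bash

python3 - <<'E'
from h import *
o=get_obs();print(o["ee_pos"],o["orientation"],2*np.arctan2(o["orientation"][1],o["orientation"][0]),o["width"])
a=cv2.resize(get_image("top")["color"][145:265,222:362],(467,400),interpolation=cv2.INTER_CUBIC);b=cv2.resize(get_image("side")["color"][175:320,215:365],(333,400),interpolation=cv2.INTER_CUBIC)
cv2.imwrite("pics/p2.png",np.hstack([a,b])[...,::-1])
E
```

```text
[ 645.84131857 -120.75953118   98.57156389] [3.13428999e+00 2.08378450e-01 2.95537780e-03] 0.1327715354342321 60.226842536756195
```

View pics/p2.png

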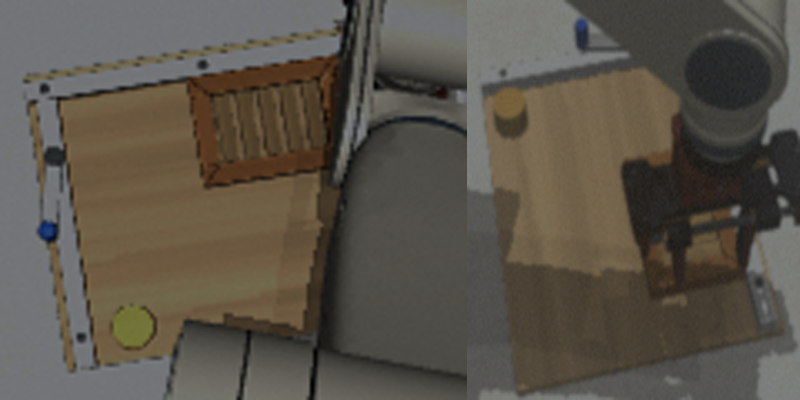

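The panel is flush at the far fence, with its right edge near jig y = -111 and the fingers clear of it. Descending and pushing left.

Emit:
{"name": "move_arm", "arguments": {
  "motion": [
    [-1, 0, -40, 0, 0, 0, 60],
    [-2, 0, -75, 0, 0, 0, 60],
    [-2, 0, -80, 0, 0, 0, 60],
    [-2, 0, -80, 0, 0, 0, 60]
  ]
}}

```text
t: 11.22
ee_pos: [641.2, -120.3, 16.1]
orientation: [-3.132, -0.221, 0.007]
ft_force: [-0.2, -0.0, 0.4]
width: 60.3
```

Emit:
{"name": "move_arm", "arguments": {
  "motion": [
    [-1.6, 12, 0, 0, 0, 0, 60],
    [-3, 23, 0, 0, 0, 0, 60],
    [-4.5, 34, 0, 0, 0, 0, 60],
    [-6, 45, 0, 0, 0, 0, 60],
    [-7.5, 56, 0, 0, 0, 0, 60]
  ]
}}

```text
t: 11.63
ee_pos: [636.5, -63.4, 20.0]
orientation: [3.133, 0.22, 0.004]
ft_force: [0.4, -2.9, 2.1]
width: 60.2
```

Emit:
{"name": "move_arm", "arguments": {
  "motion": [
    [-1.6, 12, 0, 0, 0, 0, 60],
    [-3.2, 24, 0, 0, 0, 0, 60],
    [-4.8, 36, 0, 0, 0, 0, 60],
    [-6.4, 48, 0, 0, 0, 0, 60],
    [-8, 60, 0, 0, 0, 0, 60]
  ]
}}

```text
t: 12.05
ee_pos: [627.2, -3.4, 18.3]
orientation: [-3.134, -0.218, 0.0]
ft_force: [0.6, -2.9, 2.3]
width: 59.9
```

Emit:
{"name": "move_arm", "arguments": {
  "motion": [
    [-1, 8, -1, 0, 0, 0, 60],
    [-2, 15, -1, 0, 0, 0, 60],
    [-2.7, 20, -1, 0, 0, 0, 60],
    [-3.3, 25, -1, 0, 0, 0, 60],
    [-3.3, 25, -1, 0, 0, 0, 60]
  ]
}}

```text
t: 12.47
ee_pos: [623.8, 21.2, 17.0]
orientation: [-3.134, -0.219, 0.001]
ft_force: [-0.5, -0.7, -0.4]
width: 59.9
```

Emit:
{"name": "move_arm", "arguments": {
  "motion": [
    [-0.2, 1.5, 0, 0, 0, 0, 60],
    [-0.4, 3, 0, 0, 0, 0, 60],
    [-0.6, 4.5, 0, 0, 0, 0, 60],
    [-0.6, 4.5, 0, 0, 0, 0, 60]
  ]
}}

```text
t: 12.8
ee_pos: [623.4, 24.8, 17.2]
orientation: [-3.134, -0.218, 0.001]
ft_force: [-0.5, -0.3, 0.7]
width: 60.1
```

Emit:
{"name": "move_arm", "arguments": {
  "motion": [
    [-0.1, 1, 0, 0, 0, 0, 60],
    [-0.3, 2, 0, 0, 0, 0, 60],
    [-0.3, 2, 0, 0, 0, 0, 60]
  ]
}}

```text
t: 13.05
ee_pos: [623.3, 26.9, 17.3]
orientation: [-3.134, -0.218, 0.0]
ft_force: [-0.6, -2.0, -1.2]
width: 60.4
```

Emit:
{"name": "move_arm", "arguments": {
  "motion": [
    [-0.1, 1, 0, 0, 0, 0, 60],
    [-0.3, 2, 0, 0, 0, 0, 60],
    [-0.3, 2, 0, 0, 0, 0, 60]
  ]
}}

```text
t: 13.3
ee_pos: [623.0, 27.2, 17.4]
orientation: [3.132, 0.218, -0.0]
ft_force: [0.2, -10.1, -0.4]
width: 59.9
```

Emit:
{"name": "move_arm", "arguments": {
  "motion": [
    [-0.1, 1, 0, 0, 0, 0, 60],
    [-0.3, 2, 0, 0, 0, 0, 60],
    [-0.3, 2, 0, 0, 0, 0, 60]
  ]
}}

```text
t: 13.55
ee_pos: [622.7, 27.4, 17.4]
orientation: [3.13, 0.217, -0.001]
ft_force: [0.3, -19.8, -0.1]
width: 59.8
```

Firm contact with the left fence. Backing off, then one more press toward the far fence with the jaws turned the other way, which also suits the catch swing that follows.

Emit:
{"name": "move_arm", "arguments": {
  "motion": [
    [3, -20, 0, 0, 0, 0, 60],
    [3, -20, 40, 0, 0, 0, 60],
    [3, -20, 80, 0, 0, -0.12, 80],
    [-10, -10, 100, 0, 0, -0.24, 80],
    [-30, 5, 100, 0, 0, -0.36, 80]
  ]
}}

```text
t: 13.97
ee_pos: [597.5, 35.3, 122.6]
orientation: [-3.119, 0.359, -0.017]
ft_force: [0.7, 0.9, 0.4]
width: 76.5
```

Emit:
{"name": "move_arm", "arguments": {
  "motion": [
    [-75, 63, 0, 0, 0, -1.21, 80],
    [-75, 63, 0, 0, 0, -1.21, 80],
    [-75, 63, 0, 0, 0, -1.21, 80],
    [-75, 63, 0, 0, 0, -1.21, 80],
    [-75, 63, 0, 0, 0, -1.21, 80]
  ]
}}

```text
t: 14.38
ee_pos: [516.7, 99.9, 117.7]
orientation: [-2.862, 1.296, 0.0]
ft_force: [0.6, 0.3, 0.1]
width: 80.2
```

Emit:
{"name": "move_arm", "arguments": {
  "motion": [
    [0, 0, 0, 0, 0, -0.585, 80],
    [0, 0, 0, 0, 0, -0.585, 80],
    [0, 0, 0, 0, 0, -0.585, 80],
    [0, 0, 0, 0, 0, -0.585, 80],
    [0, 0, 0, 0, 0, -0.585, 80]
  ]
}}

```text
t: 14.8
ee_pos: [517.7, 99.0, 117.5]
orientation: [-2.364, 2.068, -0.0]
ft_force: [-1.4, 0.3, 0.6]
width: 79.7
```

```bash

python3 - <<'E'
from h import *
o=get_obs();print(o["ee_pos"],o["orientation"],2*np.arctan2(o["orientation"][1],o["orientation"][0]),o["width"])
a=cv2.resize(get_image("top")["color"][145:265,222:362],(467,400),interpolation=cv2.INTER_CUBIC);b=cv2.resize(get_image("side")["color"][175:320,215:365],(333,400),interpolation=cv2.INTER_CUBIC)
cv2.imwrite("pics/p3.png",np.hstack([a,b])[...,::-1])
E
```

```text
[517.74224289  99.04706559 117.51139075] [-2.36422222e+00  2.06816117e+00 -1.07778191e-05] 4.845780838233538 79.7221705816186
```

View pics/p3.png

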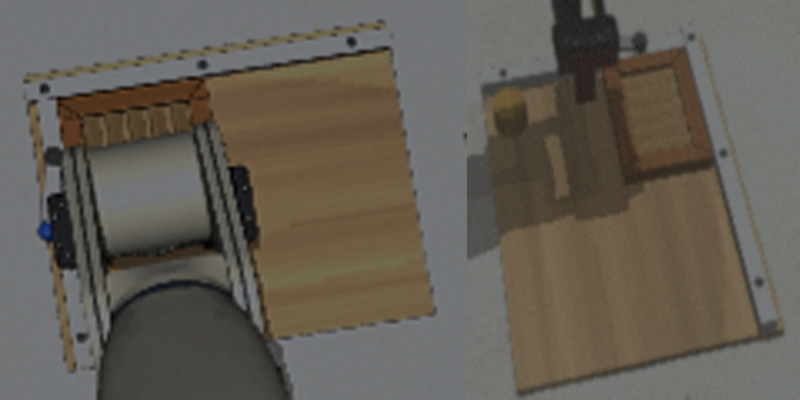

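The panel looks square in the corner in both views. Doing the confirming press.

Emit:
{"name": "move_arm", "arguments": {
  "motion": [
    [0, 0, -40, 0, 0, 0, 80],
    [0, 0, -80, 0, 0, 0, 80],
    [0, 0, -99, 0, 0, 0, 80],
    [0, 0, -99, 0, 0, 0, 80]
  ]
}}

```text
t: 15.23
ee_pos: [514.6, 98.3, 14.7]
orientation: [2.37, -2.054, -0.007]
ft_force: [-0.7, 0.1, -0.8]
width: 80.2
```

Emit:
{"name": "move_arm", "arguments": {
  "motion": [
    [8, 1, 0, 0, 0, 0, 80],
    [16, 2.1, 0, 0, 0, 0, 80],
    [22, 2.9, 0, 0, 0, 0, 80],
    [27, 3.6, 0, 0, 0, 0, 80],
    [29, 3.9, 0, 0, 0, 0, 80]
  ]
}}

```text
t: 15.65
ee_pos: [547.7, 102.8, 19.6]
orientation: [-2.371, 2.06, -0.001]
ft_force: [-5.4, -1.7, 3.0]
width: 79.9
```

Emit:
{"name": "move_arm", "arguments": {
  "motion": [
    [1, 0.1, 0, 0, 0, 0, 80],
    [2, 0.3, 0, 0, 0, 0, 80],
    [3, 0.4, 0, 0, 0, 0, 80],
    [3, 0.4, 0, 0, 0, 0, 80]
  ]
}}

```text
t: 15.98
ee_pos: [547.7, 102.8, 18.2]
orientation: [2.369, -2.059, -0.004]
ft_force: [-7.3, -0.1, 5.0]
width: 79.9
```

Contact again at jig x = 29.6, so it is flush. Lifting and going above the catch knob.

Emit:
{"name": "move_arm", "arguments": {
  "motion": [
    [-15, -2, 0, 0, 0, 0, 80],
    [-15, -2, 41, 0, 0, 0, 80],
    [-15, -2, 82, 0, 0, 0, 50],
    [-20, 20, 105, 0, 0, -0.12, 50],
    [-25, 55, 105, 0, 0, -0.25, 50]
  ]
}}

```text
t: 16.4
ee_pos: [528.8, 156.8, 128.8]
orientation: [-2.09, 2.333, -0.008]
ft_force: [0.4, 0.2, 0.8]
width: 63.8
```

Emit:
{"name": "move_arm", "arguments": {
  "motion": [
    [-3, 46, 0, 0, 0, 0, 50],
    [-3, 46, 0, 0, 0, 0, 50],
    [-3, 46, 0, 0, 0, 0, 50]
  ]
}}

```text
t: 16.65
ee_pos: [522.2, 205.2, 123.8]
orientation: [-2.11, 2.325, -0.001]
ft_force: [-0.0, -0.3, -0.5]
width: 50.1
```

```bash

python3 - <<'E'
from h import *
o=get_obs();print(o["ee_pos"],o["orientation"],2*np.arctan2(o["orientation"][1],o["orientation"][0])-2*np.pi,o["width"],o["qpos"])
im=get_image("side"); im2=get_image("top")
for i in(im,im2):
    for m in mark_of(i,"catch_knob")[:2]: print(m["p"],at(i,m["location"][1],m["location"][0],68).round(1))
    print(proj(i,[521.6,203.9,68]).round(1))
save(im,"k.png",(215,130,335,220),5)
E
```

```text
[522.17048618 205.16033243 123.84414421] [-2.10982809e+00  2.32492846e+00 -1.22829542e-03] -1.667726979481503 50.07310987720377 [3.53132163e-01 4.64299663e-01 1.84065436e+00 6.15846671e-05
 8.34435970e-01 2.02081783e+00]
0.69 [521.2 190.8  68. ]
[265.8 182.1]
[235.3 213.5]
```

View pics/k.png

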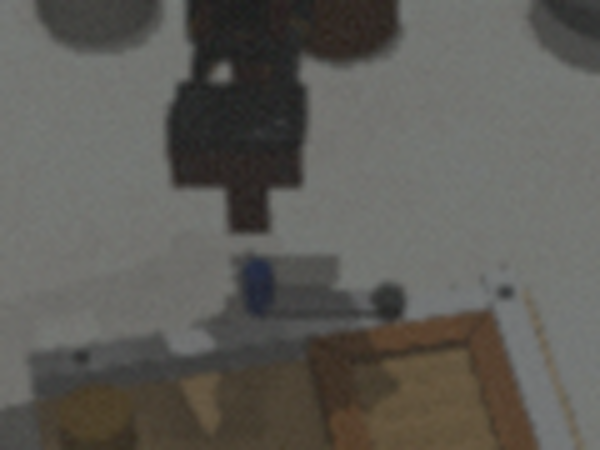

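The knob (258,262 in the crop) matches my estimate to a pixel and the fingers are right above it. Lowering the cage round it.

Emit:
{"name": "move_arm", "arguments": {
  "motion": [
    [0, -1, -35, 0, 0, 0, 50],
    [0, -1, -65, 0, 0, 0, 50],
    [0, -1, -75, 0, 0, 0, 50],
    [0, -1, -75, 0, 0, 0, 26],
    [0, -1, -75, 0, 0, 0, 26]
  ]
}}

```text
t: 17.27
ee_pos: [522.0, 201.1, 48.3]
orientation: [2.104, -2.331, -0.001]
ft_force: [0.1, 0.2, 0.5]
width: 40.0
```

Emit:
{"name": "move_arm", "arguments": {
  "motion": [
    [0, 0, 0, 0, 0, 0, 26],
    [0, 0, 0, 0, 0, 0, 26],
    [0, 0, 0, 0, 0, 0, 26]
  ]
}}

```text
t: 17.52
ee_pos: [522.9, 202.2, 49.7]
orientation: [-2.105, 2.329, -0.001]
ft_force: [0.3, 0.4, -0.8]
width: 26.4
```

```bash

python3 - <<'E'
from h import *
o=get_obs();e=o["ee_pos"];print(e,o["width"],o["ft_force"])
j=np.array([531,4.787]);c,s=np.cos(.134),np.sin(.134);R=np.array([[c,-s],[s,c]]);P=R@[90,180]+j
d=R.T@(e[:2]-P); th=np.arctan2(-d[1],-d[0]); print(th,np.hypot(*d))
K=lambda t:P+R@(-75*np.array([np.cos(t),np.sin(t)]))
n=16; T=th+np.arange(1,n+1)*(1.68-th)/n; print((1.68-th)/n)
prev=e[:2]
for k in range(0,n,4):
    print([ (K(t)-prev).round(1).tolist()+[round(t-(T[k-1] if k else th),3)] for t in T[k:k+4]]); prev=K(T[k+3])
E
```

```text
[522.86916943 202.19299683  49.70093493] 26.44600404032954 [ 0.29509149  0.42822898 -0.82938709]
-0.22918160929263517 73.60931884003922
0.11932385058078969
[[-1.7, -8.8, np.float64(0.119)], [-1.0, -17.7, np.float64(0.239)], [0.9, -26.5, np.float64(0.358)], [3.7, -35.0, np.float64(0.477)]]
[[3.8, -8.1, np.float64(0.119)], [8.6, -15.7, np.float64(0.239)], [14.2, -22.6, np.float64(0.358)], [20.6, -28.8, np.float64(0.477)]]
[[7.1, -5.4, np.float64(0.119)], [14.8, -10.0, np.float64(0.239)], [23.0, -13.6, np.float64(0.358)], [31.6, -16.1, np.float64(0.477)]]
[[8.8, -1.6, np.float64(0.119)], [17.7, -2.0, np.float64(0.239)], [26.7, -1.5, np.float64(0.358)], [35.5, 0.2, np.float64(0.477)]]
```

Emit:
{"name": "move_arm", "arguments": {
  "motion": [
    [-2, -9, 0, 0, 0, 0.12, 26],
    [-1, -18, 0, 0, 0, 0.24, 26],
    [1, -26, 0, 0, 0, 0.36, 26],
    [4, -35, 0, 0, 0, 0.48, 26]
  ]
}}

```text
t: 17.85
ee_pos: [526.3, 167.1, 49.4]
orientation: [-2.605, 1.754, -0.001]
ft_force: [0.3, 0.9, -0.6]
width: 26.0
```

Emit:
{"name": "move_arm", "arguments": {
  "motion": [
    [4, -8, 0, 0, 0, 0.12, 26],
    [9, -16, 0, 0, 0, 0.24, 26],
    [14, -23, 0, 0, 0, 0.36, 26],
    [21, -29, 0, 0, 0, 0.48, 26]
  ]
}}

```text
t: 18.18
ee_pos: [547.0, 137.7, 49.2]
orientation: [-2.948, 1.086, -0.001]
ft_force: [-1.9, 0.3, 0.0]
width: 26.1
```

Emit:
{"name": "move_arm", "arguments": {
  "motion": [
    [7, -5, 0, 0, 0, 0.12, 26],
    [15, -10, 0, 0, 0, 0.24, 26],
    [23, -14, 0, 0, 0, 0.36, 26],
    [32, -16, 0, 0, 0, 0.48, 26]
  ]
}}

```text
t: 18.52
ee_pos: [579.1, 121.6, 49.2]
orientation: [-3.122, 0.354, -0.0]
ft_force: [-0.7, -0.7, 0.3]
width: 26.4
```

Emit:
{"name": "move_arm", "arguments": {
  "motion": [
    [9, -1.5, 0, 0, 0, 0.12, 26],
    [18, -2, 0, 0, 0, 0.24, 26],
    [23, -2, 0, 0, 0, 0.32, 26],
    [27, -1.5, 0, 0, 0, 0.37, 26],
    [27, -1.5, 0, 0, 0, 0.37, 26]
  ]
}}

```text
t: 18.93
ee_pos: [607.0, 120.6, 49.3]
orientation: [-3.134, -0.22, -0.003]
ft_force: [-0.2, -0.0, 0.5]
width: 26.0
```

Emit:
{"name": "move_arm", "arguments": {
  "motion": [
    [2, 0.3, 0, 0, 0, 0, 26],
    [4, 0.5, 0, 0, 0, 0, 26],
    [6, 0.8, 0, 0, 0, 0, 26],
    [6, 0.8, 0, 0, 0, 0, 26]
  ]
}}

```text
t: 19.27
ee_pos: [611.6, 121.3, 48.4]
orientation: [3.134, 0.216, -0.001]
ft_force: [-1.2, -1.1, 1.1]
width: 25.8
```

Emit:
{"name": "move_arm", "arguments": {
  "motion": [
    [1, 0.1, 0, 0, 0, 0, 26],
    [2, 0.3, 0, 0, 0, 0, 26],
    [2, 0.3, 0, 0, 0, 0, 26]
  ]
}}

```text
t: 19.52
ee_pos: [611.9, 121.2, 48.1]
orientation: [3.134, 0.216, -0.007]
ft_force: [-6.9, -2.5, 5.9]
width: 26.4
```

Emit:
{"name": "move_arm", "arguments": {
  "motion": [
    [-4, -0.5, 0, 0, 0, 0, 40],
    [-4, -0.5, 0, 0, 0, 0, 50],
    [-4, -0.5, 30, 0, 0, 0, 50],
    [-4, -0.5, 70, 0, 0, 0, 50],
    [-4, -0.5, 110, 0, 0, 0, 50]
  ]
}}

```text
t: 19.93
ee_pos: [609.4, 121.0, 158.5]
orientation: [3.134, 0.217, -0.003]
ft_force: [0.9, 0.4, -0.2]
width: 49.6
```

Emit:
{"name": "move_arm", "arguments": {
  "motion": [
    [-150, -300, 60, 0, 0, 0, 50],
    [-150, -300, 60, 0, 0, 0, 50],
    [-150, -300, 60, 0, 0, 0, 50],
    [-150, -300, 60, 0, 0, 0, 50],
    [-150, -300, 60, 0, 0, 0, 50]
  ]
}}

```text
t: 20.35
ee_pos: [517.7, -63.7, 195.7]
orientation: [3.134, 0.218, 0.003]
ft_force: [1.2, -0.6, 0.3]
width: 49.8
```

```bash

python3 - <<'E'
from h import *
o=get_obs();print(o["ee_pos"],o["t"])
a=cv2.resize(get_image("top")["color"][145:265,222:362],(467,400),interpolation=cv2.INTER_CUBIC);b=cv2.resize(get_image("side")["color"][175:320,215:365],(333,400),interpolation=cv2.INTER_CUBIC)
cv2.imwrite("pics/f.png",np.hstack([a,b])[...,::-1])
E
```

```text
[517.6972922  -63.69522319 195.69968946] 20.35
```

View pics/f.png

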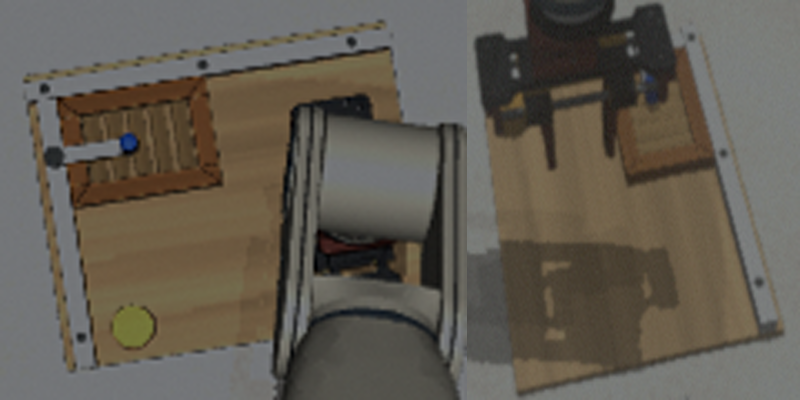

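The panel is in the corner, with the catch over it (pivot 55,156; knob 129,143 in the crop). Quick numeric check, then handing in.

```bash

python3 - <<'E'
from fit import *
ims={"top":get_image("top")}; im=ims["top"]
T=lambda X,Y,*l:("top",221.6+X/3.336,144.6+Y/3.333,*l)
p,r=fit(ims,[T(60,100,55,75,32),T(205,80,55,-75,32),T(221,184,-55,-75,32),T(77,206,-55,75,32)],[612,111,.13])
j=np.array([531,4.787]);c,s=np.cos(.134),np.sin(.134);R=np.array([[c,s],[-s,c]])
print("panel jig",R@(p[:2]-j),p[2]-.134,r)
k=R@(at(im,221.6+129/3.336,144.6+143/3.333,65)[:2]-j)-[90,180]; print("knob rel pivot",k,np.arctan2(-k[1],-k[0]))
b=get_image("side")
for i in(im,b):
    for m in mark_of(i,"peg")[:2]: print("peg",m["p"],at(i,m["location"][1],m["location"][0],5).round())
print(close_job())
E
```

```text
panel jig [92.72857228 94.76963885] -0.002685141620568793 [[-0.6, -0.2], [0.6, -0.9], [0.9, 0.4], [-0.9, 0.6]]
knob rel pivot [ -0.8302227  -73.69327208] 1.5595308807645336
peg 0.39 [ 579. -327.    5.]
the job is handed in; nothing more can be done
None
```

The job is done and handed in at about 20 s of the 72 s allowed, but no verdict was reported. All three steps were carried out in order, and every check agreed except one close panel reading.

- **Peg:** I put the red peg in the white basket. Both cameras showed it there after release, and it still read inside just before hand-in, at about (579, -327) by a low-confidence detection (0.39).
- **Panel:** I pushed it to the far fence, then the left fence, then pressed it against the far fence again. Each push ended in firm contact: 13 N, 20 N and 7 N. At the far fence the fingers stopped at x = 29.9 and 29.6 mm in the board's frame, where I expected 30.
- **Panel, final camera fit:** it read x = 92.7 mm, y = 94.8 mm and 0.003 rad off square. The x value is only just inside the 92 mm limit. It came from hand-read corners in one camera that misfit by up to about 1 pixel (over 3 mm), so I trust the contact readings more.
- **Catch:** it swung to its stop, with a contact force of about 7 N. The camera put it at about 1.56 rad, against the required 1.42.
- **Other things:** the tin looked unmoved in the last picture. I did not check the detergent bottle and the jar again at the end, but the arm stayed clear of them. The gripper was lifted clear of everything at hand-in.

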